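# Release the reader's sprung cover and rack the vial

## Task

Take the blue-capped vial out of the vial reader: press the reader's round red release key straight down, lightly (under 18 N), just until its latch lets go, and let the clear sprung cover pop fully open by itself without touching it. Then lift the vial out of its socket and set it down gently, upright, in the free part of the blue tray, leaving the two vials already there standing.

Things in the scene. Friction and masses are not known exactly. Their poses are not given: they have to be found in the camera images.
- reader: vial reader, a low white and grey bench instrument fixed to the worktop, 199 (x) x 170 (y) x 60 mm high. Origin under its centre, on the worktop; its x axis points from the key end (near the robot) to the hinge end, its z up. The flat top deck lies 60 mm above the origin; nothing on the deck but the key, the cover and the vial.
- key_guide (a point): point on the deck of the reader under the middle of the release key (70 mm from the reader's centre towards -x, 60 mm above the worktop). The key is a flat red disc, 33 mm across, on a vertical stem in a black collar (45 mm across, 3 mm high). How far the key's top stands above this point is set differently every time, anywhere from 10 to 26 mm, and is not measured: find it by touch.
- release_key (a joint): travel of the release key in m, 0 up and growing as it is pressed down. A spring raises it: about 2 N at the start, 1 N more per mm. The latch lets go at about 4.2 mm (about 6 N), a hard stop comes at 6.7 mm (about 9 N). The works under the stop are delicate: never press the key with more than 18 N.
- cover (a joint): opening angle of the clear cover in rad: 0 shut and latched, 1.62 fully open. A spring opens it within about a second once the latch lets go; it then stays open. Its damped hinge lies along the reader's y axis, 90 mm from the reader's centre towards +x, 62 mm above the worktop.
- cover_edge (a point): middle of the lower front edge of the cover (the edge nearest the key, 55 mm from the key's middle when shut). The cover is a clear box, 105 mm (x) x 110 mm (y) x 52 mm high with a blue rim; open, it stands behind its hinge line, about 110 mm high above the deck. The robot must not touch it.
- socket (a point): centre of the mouth of the round socket in the deck under the cover (35 mm from the reader's centre towards +x, 60 mm above the worktop); 30 mm wide, 20 mm deep, loose fit.
- vial: vial with a blue cap, 27 mm in diameter, 61 mm high, about 35 g; origin at the centre of its underside, z up its axis. It starts in the socket under the cover, with 41 mm of it above the deck.
- tray: blue open plastic tray to the right of the reader, fixed, 150 mm (x) x 115 mm (y) x 35 mm high, walls and floor 4 mm thick (the lime green rack full of vials to the left is not part of the job). Origin under its centre, on the worktop; z up. Two vials stand in its half at positive x, far from the robot (at about x = +45 mm, y = +-28 mm); the half at negative x is free.
- white_vial: vial with a white cap in the tray, 25 mm in diameter, 61 mm high, origin at the centre of its underside; to be left standing.
- orange_vial: vial with an orange cap in the tray, 25 mm in diameter, 63 mm high, origin at the centre of its underside; to be left standing.
There are look-alikes about, which are no part of the job. Leave any black look-alike of the white_vial alone. What is shaped like the orange_vial but black is not meant.

How it is judged:
On the way, in this order (a step that is already met when the one before it is completed fails the run):
1. the cover has popped fully open and the key is no longer held down (value of joint cover above 1.4 rad and value of joint release_key below 0.002 m), for 0.2 s.
2. the vial has been lifted clear of the socket (z of vial in the frame of socket above 0.005 m), for 0.1 s.
At the end, for the whole second after the job is handed in: The cover stands open (beyond 1.4 rad). The blue-capped vial stands at rest, upright within 0.15 rad, on the floor of the blue tray (underside within 9 mm of the tray's underside), in the free part of it. The white- and orange-capped vials still stand upright (within 0.15 rad) in the tray (value of joint cover above 1.4 rad and x of vial in the frame of tray between -0.064 and 0.03 m and y of vial in the frame of tray between -0.046 and 0.046 m and z of vial in the frame of tray below 0.009 m and angle between each of vial, white_vial, orange_vial's own z axis and vertical below 0.15 rad and linear speed of vial below 0.02 m/s and distance between each of white_vial, orange_vial and tray below 0.09 m); the robot touches nothing.
It fails at once if the release key is pressed with more than 18 N (contact force between any of the arm, the fingers and release_key above 18 N).
It fails at once if the robot touches the cover (more than 1 N) (contact force between any of the arm, the fingers and cover above 1 N).
It fails at once if the vial is dropped: let go and falling faster than 0.6 m/s (contact force between the fingers and vial below 0.05 N and linear speed of vial above 0.6 m/s).
It also fails if it takes over 48 s, if anything falls off the work surface, if the arm or the gripper's body presses on something with over 40 N, if the wrist force passes 120 N, or if a joint passes its speed limit or range.

## Robot

A 6-joint arm with a two-finger parallel gripper is mounted at the origin on a cart in front of the work surface, level with it; the furniture and walls round the work are solid. World frame = base frame: x ahead of the robot, y to its left, z up, the work surface at z = 0. Lengths are in m, angles in rad, forces in N, time in s.
With the tool pointing down it reaches from about 0.275 to 0.825 m from the base axis. Payload 5.2 kg.
Tool frame: the origin (TCP) lies between the finger pads; the fingertips stand 17 mm ahead of it and the grasp point (between the pads) lies 2 mm behind it (arm.tip_reach is the distance from the TCP to the fingertips, in m); z points along the fingers, x is the direction in which the jaws open and shut, and the axes are right-handed (so a half turn about z gives the same grasp; the last joint's range is limited). The gripper opens to 93 mm and grips with 3 to 60 N. Pads are 15 mm wide; open, the fingers measure 128 mm over their backs; the gripper's body (75 mm by 188 mm) begins 65 mm behind the grasp point.
Start: joints at [0.934, 0.259, 1.535, -0, 1.348, -0.203], TCP at [0.231, 0.499, 0.236] pointing down, gripper open.
Joint ranges: [-3.14, 3.14], [-0.91, 2.08], [0.19, 2.58], [-1.22, 4.36], [0.22, 2.71], [-3.12, 3.12]. Speed limits (rad/s): [2.57, 2.57, 3.14, 3.14, 3.14, 3.14].

## Interface

Orientations are given as a unit quaternion [x, y, z, w].
In Python, from plant import sensors, eyes, arm gives the robot as it stands.
- The arm moves only by the tool jog_arm, never from a script. Its argument "series" is a list of rows, each an object with "offset": the shift along the tool's x, y, z in m, a list of three; "rotation": the turn, a rotation vector about the tool's x, y, z in rad, a list of three; "claw": the finger opening in m, from 0 to 0.093. In form: [{"offset": [x, y, z], "rotation": [rx, ry, rz], "claw": claw}, ...]. A call has exactly 5 rows; each row shifts and turns the commanded pose from where the row before left it, along the tool's axes as they then stand; what a row does not reach is not made up. A row lasts 1/8 s, in which the tool goes at most 62.5 mm and 10.7 degrees, less where a joint would pass 70% of its speed; a pose out of reach is approached as far as the arm can. A call with a gripper value outside its range is refused whole. The fingers move at their own pace and stop on an object; "grip_force" is the grip in N (left out, the last holds). Time passes only in rows, so rows that do not move let the fingers close, or fill a call up. It gives the time, the measured TCP pose, the force and the opening at its end, in the units of the state.
- sensors.sense(): the state, without advancing time (a new reading comes with each control period).
- eyes.read_camera(name): name is "side" or "top"; returns a dict with "pixels" (420x560x3 uint8, red, green, blue), "intrinsics" (3x3 intrinsics, pixels), "eye" and "orientation" of the camera in the world. Camera axes: x right, y down, z forward; pixel columns grow to the right and rows downward; lengths in m; the calibration is good to about 2 mm. A picture is of the moment at which its call begins. There is no depth.
- arm.sign_off(): hands the job in, once; it reports no verdict.
The state is a dict: "t": time; "joint_positions": joint angles; "dq": joint speeds; "tau": joint torques, N m; "ee_pos": TCP position; "tool_rot": TCP orientation; "ft_force": force on the tool from outside, world axes, zero at the start; "torque": the same for the moment, N m; "width": finger opening in m.
Only numpy, scipy, OpenCV 4.12 (cv2) and the standard library are available. Lean on these libraries where they do the work, as an engineer would, in place of code of your own. Each camera call takes 0.05 s, during which the arm holds its last target.

## Working session

There is one attempt and no reset: what is moved stays moved. The work goes in short steps, Python scripts to look and compute and a tool call to move; the robot and the scene stay as the last step left them, time stands still between calls to the robot, and variables do not carry over. Pictures are saved under pics/ and viewed, and the job is handed in when it is done.

Besides the shell and the picture viewer there is one more tool, called after ">>>" by a JSON object that holds its "fn" and its "kwargs", one argument or row to a line. jog_arm: Moves the arm, as the interface text tells. Its arguments: {"type":"object","properties":{"series":{"type":"array"},"grip_force":{"type":"number"}},"required":["series"]}

```bash
ls; mkdir -p pics
python3 - <<'E'
from plant import sensors, eyes, arm
import cv2
s=sensors.sense(); print(s); print(arm.tip_reach)
for n in("side","top"):
    d=eyes.read_camera(n); cv2.imwrite(f"pics/{n}0.png",d["pixels"][:,:,::-1]); print(n,d["intrinsics"],d["eye"],d["orientation"])
E
```

```text
pics
{'t': 0.0, 'joint_positions': array([ 9.34221314e-01,  2.59329060e-01,  1.53607231e+00,  1.25029855e-05,
        1.34795997e+00, -2.02756612e-01]), 'dq': array([ 0.00115849,  0.00096713, -0.00021734, -0.00049017,  0.0001058 ,
        0.00110916]), 'tau': array([-6.98689855e-04, -4.37296307e+01, -2.84005326e+01,  7.18458812e-02,
        4.11680213e-02, -6.87086117e-05]), 'ee_pos': array([0.23083616, 0.49866371, 0.23482948]), 'tool_rot': array([ 8.42715835e-01,  5.38357910e-01, -8.28036984e-04,  3.10578945e-04]), 'ft_force': array([ 0.86096736, -0.21084393, -0.60713282]), 'torque': array([0.01039226, 0.00706966, 0.02685936]), 'width': 0.09305342892480514}
0.017
side [[420.17331412   0.         283.25856277]
 [  0.         420.17331412 207.88558361]
 [  0.           0.           1.        ]] [ 0.19965111 -0.87180874  0.62593076] [ 0.86782016 -0.18161031  0.09462408 -0.4527164 ]
top [[395.96032744   0.         282.76537108]
 [  0.         395.96032744 206.06225676]
 [  0.           0.           1.        ]] [ 0.47153557 -0.16090739  0.9277801 ] [-0.69838893  0.71508293 -0.02212119  0.0204929 ]
```

View pics/side0.png

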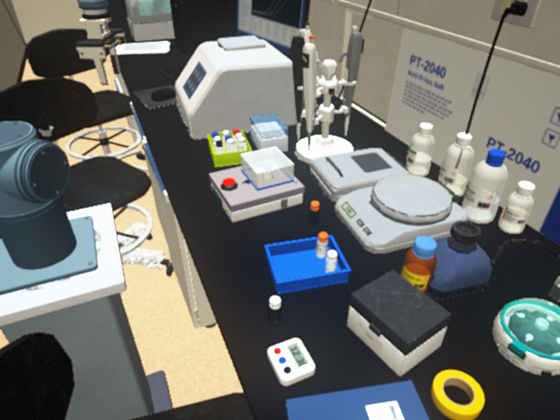

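View pics/top0.png

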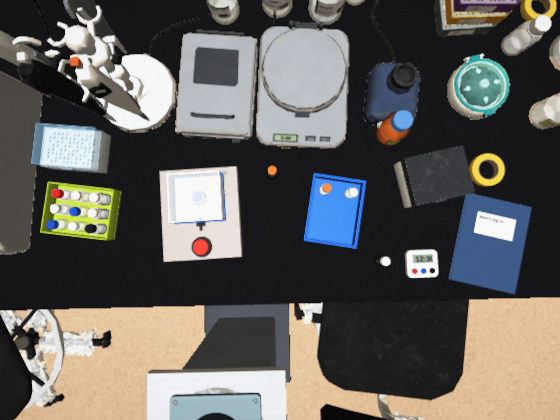

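Top view: reader at (201,213) with its red key at (201,247) and clear cover over the vial at (198,198). The blue tray is at (336,211), with orange (326,188) and white (351,192) vials at its far end. Black look-alikes stand outside the tray at (272,171) and (385,261). I'll enlarge the reader and tray.

Run:
```python
import cv2
t=cv2.imread("pics/top0.png")
cv2.imwrite("pics/c1.png",cv2.resize(t[155:275,150:260],None,fx=5,fy=5,interpolation=cv2.INTER_CUBIC))
cv2.imwrite("pics/c2.png",cv2.resize(t[160:260,290:400],None,fx=5,fy=5,interpolation=cv2.INTER_CUBIC))
```

```text
(no output)
```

View pics/c1.png

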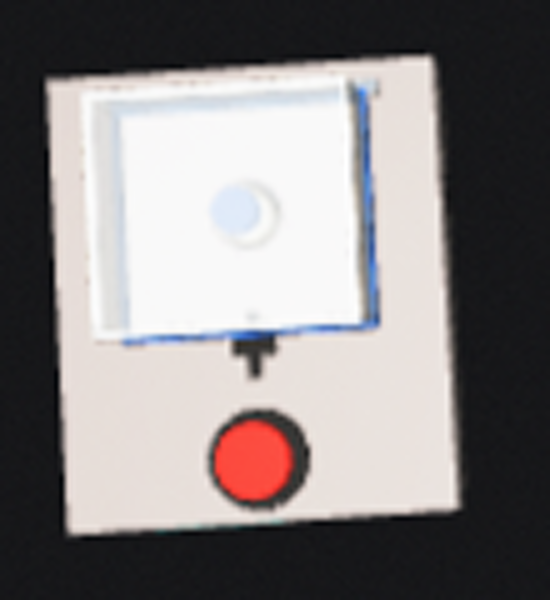

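View pics/c2.png

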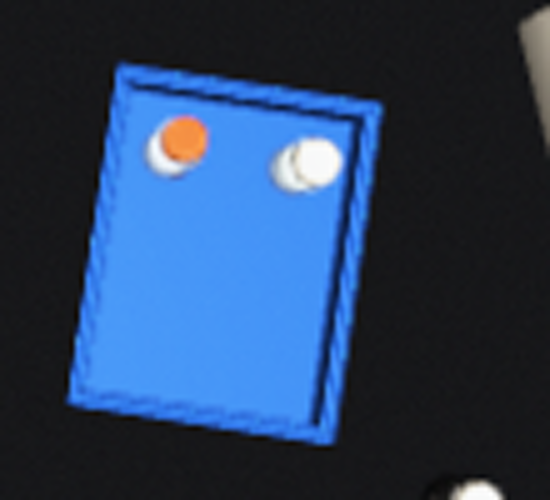

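Crop 1: deck corners at (47,78),(434,56),(460,510),(68,535), black collar centred at (259,459). Crop 2: tray rim corners at (118,63),(383,103),(335,444),(68,404). The target vial is under the cover in the reader, and the tray's orange and white vials are the ones to leave standing.

```bash
cat > h.py <<'E'
import numpy as np
from scipy.spatial.transform import Rotation as R
C={"side":(420.17331412,283.25856277,207.88558361,[0.19965111,-0.87180874,0.62593076],[0.86782016,-0.18161031,0.09462408,-0.4527164]),
"top":(395.96032744,282.76537108,206.06225676,[0.47153557,-0.16090739,0.9277801],[-0.69838893,0.71508293,-0.02212119,0.0204929])}
def proj(n,p):
    f,cx,cy,e,q=C[n]; c=R.from_quat(q).inv().apply(np.asarray(p)-e); return np.array([cx+f*c[...,0]/c[...,2],cy+f*c[...,1]/c[...,2]]).T
def back(n,uv,z):
    f,cx,cy,e,q=C[n]; uv=np.atleast_2d(uv)
    d=R.from_quat(q).apply(np.c_[(uv[:,0]-cx)/f,(uv[:,1]-cy)/f,np.ones(len(uv))]); e=np.array(e)
    return e+d*((z-e[2])/d[:,2])[:,None]
E
python3 - <<'E'
from h import *
def crop(p,x0,y0): return (np.array(p)+.5)/5-.5+[x0,y0]
def fit(P,L,W):
    M=np.array([[L/2,W/2],[L/2,-W/2],[-L/2,-W/2],[-L/2,W/2]])
    c=P[:,:2].mean(0); X=P[:,:2]-c
    a=np.arctan2((M[:,0]*X[:,1]-M[:,1]*X[:,0]).sum(),(M*X).sum())
    r=np.array([[np.cos(a),-np.sin(a)],[np.sin(a),np.cos(a)]]); print("c",c,"yaw",a,"res mm",(X-M@r.T)*1e3); return c,r,a
P=back("top",crop([(47,78),(434,56),(460,510),(68,535)],150,155),.06)
c,r,a=fit(P,.199,.170)
for n,l in(("key",-.07),("socket",.035),("hinge",.09)): print(n,c+r@[l,0])
print("collar",back("top",crop([(259,459)],150,155),.063)); 
P=back("top",crop([(118,63),(383,103),(335,444),(68,404)],290,160),.035)
ct,rt,at=fit(P,.150,.115)
print("target",ct+rt@[-.03,0])
# side reproj
M=np.array([[.0995,.085],[.0995,-.085],[-.0995,-.085],[-.0995,.085],[-.07,0],[.035,0]])
print(proj("side",np.c_[c+M@r.T,np.full(6,.06)]))
M=np.array([[.075,.0575],[.075,-.0575],[-.075,-.0575],[-.075,.0575]])
print(proj("side",np.c_[ct+M@rt.T,np.full(4,.035)]))
import cv2
t=cv2.imread("pics/side0.png")
cv2.imwrite("pics/c3.png",cv2.resize(t[130:300,200:360],None,fx=3.5,fy=3.5,interpolation=cv2.INTER_CUBIC))
E
```

```text
c [0.51240461 0.01813695] yaw 0.0388404768548152 res mm [[ 1.03819144  0.67867979]
 [ 0.22558287 -0.31990094]
 [-0.55221901 -0.60285269]
 [-0.7115553   0.24407384]]
key [0.44245741 0.0154188 ]
socket [0.54737822 0.01949603]
hinge [0.60233673 0.02163172]
collar [[0.44003955 0.01539302 0.063     ]]
c [ 0.51343857 -0.28086923] yaw -0.17369087394642602 res mm [[ 3.52253037  2.67771992]
 [ 2.31038837 -3.7497923 ]
 [-3.34690991 -2.51924648]
 [-2.48600883  3.59131886]]
target [ 0.48388996 -0.27568466]
[[277.03979047 157.64929252]
 [305.47613293 186.17567802]
 [231.59231415 205.56888719]
 [209.61195837 173.06617766]
 [230.99717813 185.65595649]
 [268.60530964 176.46469351]]
[[332.11733273 234.87985463]
 [350.74334022 269.23057616]
 [278.88755139 281.74581592]
 [266.85499141 245.05389134]]
```

View pics/c3.png

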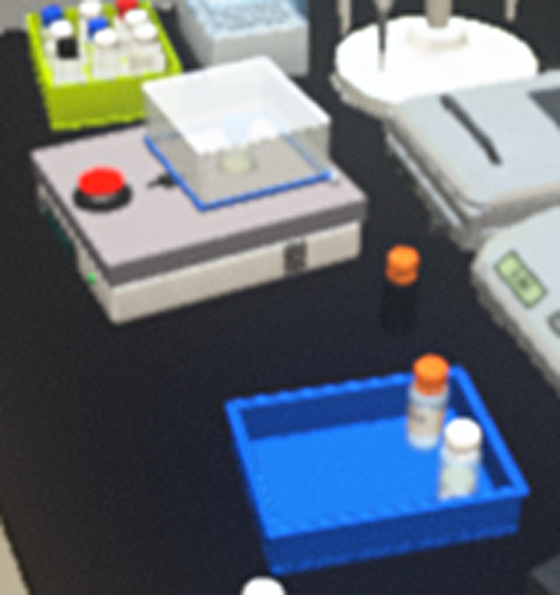

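Checks agree: the side-view reprojections land on the reader and tray corners, and the key sits at about (0.441, 0.015). The tray residuals of 3 mm come from its rim reading slightly large. Next I'll turn the jaws along the reader's y axis and move over the key with the fingers closed.

>>> {"fn": "jog_arm", "kwargs": {
  "series": [
    {"offset":[0,0,0],"rotation":[0,0,-0.158],"claw":0},
    {"offset":[0,0,0],"rotation":[0,0,-0.158],"claw":0},
    {"offset":[0,0,0],"rotation":[0,0,-0.157],"claw":0},
    {"offset":[-0.049,0.019,0],"rotation":[0,0,0],"claw":0},
    {"offset":[-0.049,0.019,0],"rotation":[0,0,0],"claw":0}
  ],
  "grip_force": 10
}}

```text
t: 0.72
ee_pos: [0.2729, 0.4016, 0.235]
tool_rot: [0.692, 0.722, -0.001, 0.0]
ft_force: [-0.4, 0.5, -0.1]
width: 0.0476
```

>>> {"fn": "jog_arm", "kwargs": {
  "series": [
    {"offset":[-0.049,0.019,0],"rotation":[0,0,0],"claw":0},
    {"offset":[-0.049,0.019,0],"rotation":[0,0,0],"claw":0},
    {"offset":[-0.049,0.019,0],"rotation":[0,0,0],"claw":0},
    {"offset":[-0.049,0.019,0],"rotation":[0,0,0],"claw":0},
    {"offset":[-0.049,0.019,0],"rotation":[0,0,0],"claw":0}
  ]
}}

```text
t: 1.35
ee_pos: [0.3777, 0.1599, 0.2355]
tool_rot: [0.693, 0.721, 0.0, -0.0]
ft_force: [1.3, 0.4, -0.4]
width: 0.0009
```

>>> {"fn": "jog_arm", "kwargs": {
  "series": [
    {"offset":[-0.049,0.019,0],"rotation":[0,0,0],"claw":0},
    {"offset":[-0.049,0.019,0],"rotation":[0,0,0],"claw":0},
    {"offset":[-0.049,0.019,0],"rotation":[0,0,0],"claw":0},
    {"offset":[0,0,0],"rotation":[0,0,0],"claw":0},
    {"offset":[0,0,0],"rotation":[0,0,0],"claw":0}
  ]
}}

```text
t: 1.98
ee_pos: [0.4396, 0.0172, 0.2352]
tool_rot: [0.693, 0.72, -0.0, -0.001]
ft_force: [-0.4, 0.1, 0.8]
width: 0.0006
```

Run:
```python
from plant import sensors
from scipy.spatial.transform import Rotation as R
s=sensors.sense(); m=R.from_quat(s["tool_rot"]).as_matrix(); print(s["t"],s["ee_pos"],s["joint_positions"],s["ft_force"],s["width"]); print(m)
print(m.T@([.441,.0154,.14]-s["ee_pos"]))
```

```text
1.975 [0.43962273 0.01724558 0.23520698] [-2.15814643e-01  5.84532446e-02  1.77855289e+00  5.56038138e-04
  1.30615464e+00 -1.82495382e+00] [-0.38589621  0.12756115  0.80124778] 0.0005649011162056756
[[-3.81870544e-02  9.99269604e-01 -1.41677912e-03]
 [ 9.99270191e-01  3.81882962e-02  8.60024654e-04]
 [ 9.13500876e-04 -1.38290333e-03 -9.99998627e-01]]
[-0.0019838   0.00143745  0.09520331]
```

>>> {"fn": "jog_arm", "kwargs": {
  "series": [
    {"offset":[-0.002,0.0015,0.03],"rotation":[0,0,0],"claw":0},
    {"offset":[0,0,0.04],"rotation":[0,0,0],"claw":0},
    {"offset":[0,0,0.04],"rotation":[0,0,0],"claw":0},
    {"offset":[0,0,0.015],"rotation":[0,0,0],"claw":0},
    {"offset":[0,0,0],"rotation":[0,0,0],"claw":0}
  ]
}}

```text
t: 2.6
ee_pos: [0.4402, 0.0167, 0.1097]
tool_rot: [0.692, 0.722, -0.001, -0.002]
ft_force: [-0.6, -0.9, 0.7]
width: 0.0005
```

Run:
```python
from plant import sensors,eyes
import cv2
s=sensors.sense(); print(s["ee_pos"],s["ft_force"])
d=eyes.read_camera("side"); cv2.imwrite("pics/s1.png",cv2.resize(d["pixels"][100:230,170:330,::-1],None,fx=4,fy=4,interpolation=cv2.INTER_CUBIC))
```

```text
[0.44016641 0.01673711 0.10968902] [-0.57074733 -0.89726298  0.74864977]
```

View pics/s1.png

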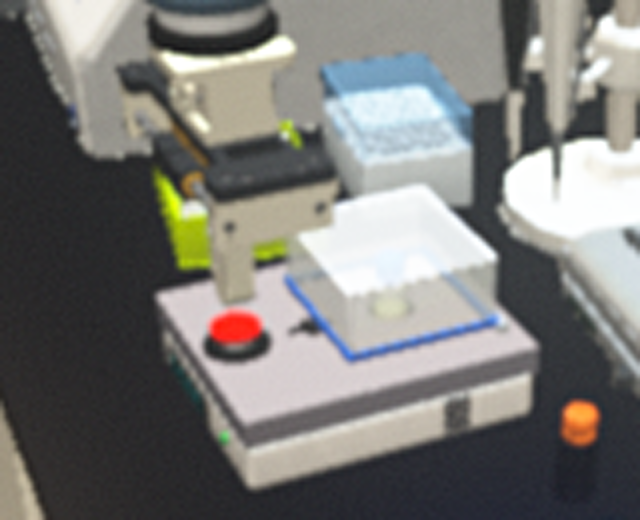

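The fingertip at crop (237,300) is straight above the red key at (237,326), about 15–20 mm up, and the cover is shut. I'll go down partway, then feel for the key.

>>> {"fn": "jog_arm", "kwargs": {
  "series": [
    {"offset":[0,0,0.003],"rotation":[0,0,0],"claw":0},
    {"offset":[0,0,0.003],"rotation":[0,0,0],"claw":0},
    {"offset":[0,0,0.003],"rotation":[0,0,0],"claw":0},
    {"offset":[0,0,0],"rotation":[0,0,0],"claw":0},
    {"offset":[0,0,0],"rotation":[0,0,0],"claw":0}
  ]
}}

```text
t: 3.28
ee_pos: [0.4418, 0.0149, 0.1017]
tool_rot: [0.693, 0.721, 0.0, 0.0]
ft_force: [-0.6, -0.1, -1.0]
width: 0.0007
```

>>> {"fn": "jog_arm", "kwargs": {
  "series": [
    {"offset":[0,0,0.001],"rotation":[0,0,0],"claw":0},
    {"offset":[0,0,0.001],"rotation":[0,0,0],"claw":0},
    {"offset":[0,0,0.001],"rotation":[0,0,0],"claw":0},
    {"offset":[0,0,0],"rotation":[0,0,0],"claw":0},
    {"offset":[0,0,0],"rotation":[0,0,0],"claw":0}
  ]
}}

```text
t: 3.9
ee_pos: [0.4418, 0.015, 0.0986]
tool_rot: [0.693, 0.721, -0.0, -0.0]
ft_force: [-0.5, 0.4, 0.3]
width: 0.0006
```

>>> {"fn": "jog_arm", "kwargs": {
  "series": [
    {"offset":[0,0,0.001],"rotation":[0,0,0],"claw":0},
    {"offset":[0,0,0.001],"rotation":[0,0,0],"claw":0},
    {"offset":[0,0,0.001],"rotation":[0,0,0],"claw":0},
    {"offset":[0,0,0],"rotation":[0,0,0],"claw":0},
    {"offset":[0,0,0],"rotation":[0,0,0],"claw":0}
  ]
}}

```text
t: 4.53
ee_pos: [0.4418, 0.015, 0.0956]
tool_rot: [0.693, 0.721, 0.0, 0.0]
ft_force: [0.4, -0.5, 0.2]
width: 0.0005
```

>>> {"fn": "jog_arm", "kwargs": {
  "series": [
    {"offset":[0,0,0.001],"rotation":[0,0,0],"claw":0},
    {"offset":[0,0,0.001],"rotation":[0,0,0],"claw":0},
    {"offset":[0,0,0.001],"rotation":[0,0,0],"claw":0},
    {"offset":[0,0,0],"rotation":[0,0,0],"claw":0},
    {"offset":[0,0,0],"rotation":[0,0,0],"claw":0}
  ]
}}

```text
t: 5.15
ee_pos: [0.4418, 0.0149, 0.0927]
tool_rot: [0.693, 0.721, 0.0, 0.0]
ft_force: [-0.9, 0.7, 1.6]
width: 0.0004
```

>>> {"fn": "jog_arm", "kwargs": {
  "series": [
    {"offset":[0,0,0.001],"rotation":[0,0,0],"claw":0},
    {"offset":[0,0,0.001],"rotation":[0,0,0],"claw":0},
    {"offset":[0,0,0],"rotation":[0,0,0],"claw":0},
    {"offset":[0,0,0],"rotation":[0,0,0],"claw":0},
    {"offset":[0,0,0],"rotation":[0,0,0],"claw":0}
  ]
}}

```text
t: 5.78
ee_pos: [0.4418, 0.015, 0.0907]
tool_rot: [0.693, 0.721, 0.0, 0.0]
ft_force: [-0.6, -0.0, 5.2]
width: 0.0006
```

>>> {"fn": "jog_arm", "kwargs": {
  "series": [
    {"offset":[0,0,0.0005],"rotation":[0,0,0],"claw":0},
    {"offset":[0,0,0.0005],"rotation":[0,0,0],"claw":0},
    {"offset":[0,0,0],"rotation":[0,0,0],"claw":0},
    {"offset":[0,0,0],"rotation":[0,0,0],"claw":0},
    {"offset":[0,0,0],"rotation":[0,0,0],"claw":0}
  ]
}}

```text
t: 6.4
ee_pos: [0.4418, 0.015, 0.0898]
tool_rot: [0.693, 0.721, 0.0, 0.0]
ft_force: [-1.2, 0.6, 6.2]
width: 0.0003
```

```bash
cat > snap.py <<'E'
import sys
from plant import sensors,eyes
import cv2
n,o,x0,x1,y0,y1,f=sys.argv[1:]; x0,x1,y0,y1,f=map(int,(x0,x1,y0,y1,f))
s=sensors.sense(); print(s["t"],s["ee_pos"],s["ft_force"],s["width"])
d=eyes.read_camera(n); cv2.imwrite("pics/"+o,cv2.resize(d["pixels"][y0:y1,x0:x1,::-1],None,fx=f,fy=f,interpolation=cv2.INTER_CUBIC))
E
python3 snap.py side s2.png 170 330 90 230 4
```

```text
6.4 [0.44181749 0.01495885 0.08976277] [-1.23525498  0.63276397  6.16430108] 0.0003063040845496407
```

View pics/s2.png

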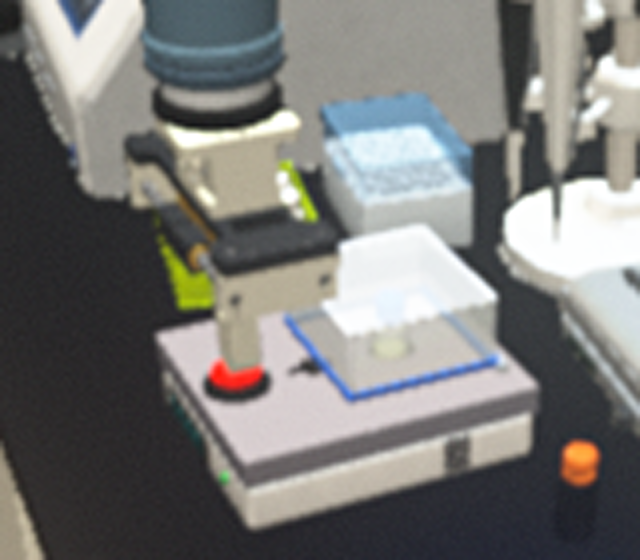

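The fingertips are on the red key at (237,375) and the cover is still shut. I'll press a little more.

>>> {"fn": "jog_arm", "kwargs": {
  "series": [
    {"offset":[0,0,0.0004],"rotation":[0,0,0],"claw":0},
    {"offset":[0,0,0.0004],"rotation":[0,0,0],"claw":0},
    {"offset":[0,0,0],"rotation":[0,0,0],"claw":0},
    {"offset":[0,0,0],"rotation":[0,0,0],"claw":0},
    {"offset":[0,0,0],"rotation":[0,0,0],"claw":0}
  ]
}}

```text
t: 7.08
ee_pos: [0.4418, 0.0149, 0.0888]
tool_rot: [0.693, 0.721, -0.0, 0.0]
ft_force: [-0.9, -0.6, 2.7]
width: 0.0006
```

```bash
python3 snap.py side s3.png 170 330 90 230 4
```

```text
7.075 [0.44179841 0.01493751 0.08883675] [-0.90708836 -0.56039084  2.66611434] 0.0005799158165118763
```

View pics/s3.png

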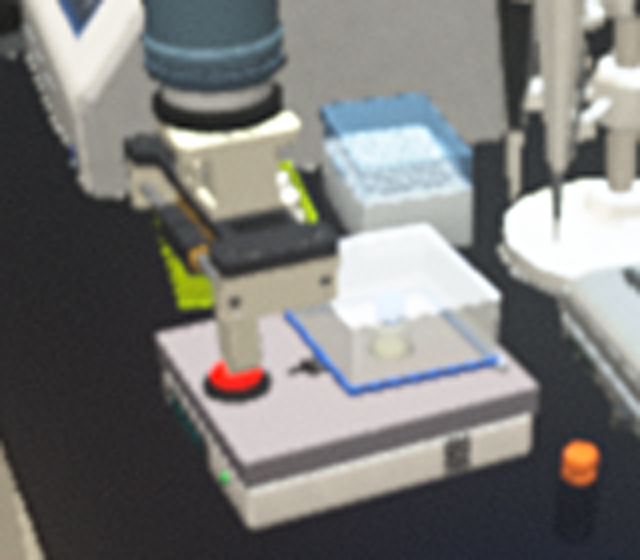

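The blue rim has begun to lift and the force has dropped, so the latch has let go. I'll hold still while the cover swings.

>>> {"fn": "jog_arm", "kwargs": {
  "series": [
    {"offset":[0,0,0],"rotation":[0,0,0],"claw":0},
    {"offset":[0,0,0],"rotation":[0,0,0],"claw":0},
    {"offset":[0,0,0],"rotation":[0,0,0],"claw":0},
    {"offset":[0,0,0],"rotation":[0,0,0],"claw":0},
    {"offset":[0,0,0],"rotation":[0,0,0],"claw":0}
  ]
}}

```text
t: 7.75
ee_pos: [0.4418, 0.0149, 0.0888]
tool_rot: [0.693, 0.721, 0.0, 0.0]
ft_force: [-0.2, 0.0, 2.7]
width: 0.0005
```

```bash
python3 snap.py side s4.png 170 330 90 230 4
```

```text
7.75 [0.44180991 0.01494569 0.08884362] [-0.15022858  0.00606737  2.73109786] 0.000512246264603993
```

View pics/s4.png

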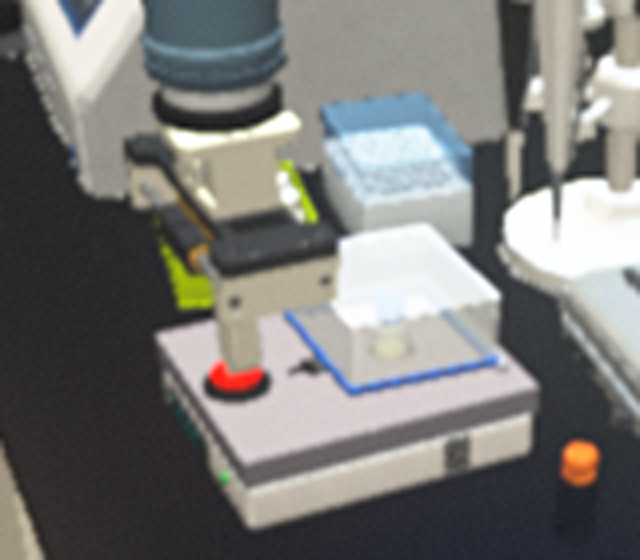

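Between t=7.1 and 7.75 the cover stayed slightly ajar and the force stayed low. I'll raise the tool straight up off the key, well away from the cover, and look again.

>>> {"fn": "jog_arm", "kwargs": {
  "series": [
    {"offset":[0,0,-0.003],"rotation":[0,0,0],"claw":0},
    {"offset":[0,0,-0.005],"rotation":[0,0,0],"claw":0},
    {"offset":[0,0,-0.005],"rotation":[0,0,0],"claw":0},
    {"offset":[0,0,-0.005],"rotation":[0,0,0],"claw":0},
    {"offset":[0,0,0],"rotation":[0,0,0],"claw":0}
  ]
}}

```text
t: 8.43
ee_pos: [0.4422, 0.0149, 0.1074]
tool_rot: [0.693, 0.721, 0.0, 0.0]
ft_force: [0.1, -0.2, -0.3]
width: 0.0007
```

```bash
python3 snap.py side s5.png 170 330 90 230 4
```

```text
8.425 [0.4421794  0.01487047 0.10737773] [ 0.06628296 -0.18531582 -0.25319211] 0.0007295927711202491
```

View pics/s5.png

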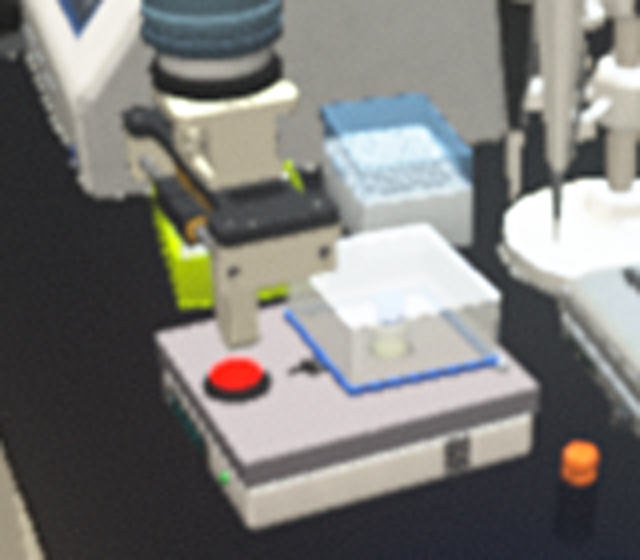

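```bash
python3 snap.py side s6.png 200 320 130 220 6; python3 -c "
import cv2,numpy as np
t=cv2.imread('pics/side0.png')[130:220,200:320]; a=cv2.resize(t,None,fx=6,fy=6,interpolation=cv2.INTER_CUBIC); b=cv2.imread('pics/s6.png')
cv2.imwrite('pics/s6b.png',cv2.resize(np.vstack([a,b]),None,fx=.55,fy=.55))
for n,i in(('before',a),('after',b)):
    m=((i[:,:,2]>150)&(i[:,:,1]<90)&(i[:,:,0]<100)); ys,xs=np.nonzero(m[:,:300]); print(n,ys.min()/6+130,ys.max()/6+130,xs.mean()/6+200,m.sum()/36)
"
```

```text
8.475 [0.4419358  0.01492018 0.10709567] [ 0.11197493 -0.39929626  0.11249938] 0.0004012117048697416
before 130.0 186.0 230.11147152713417 102.41666666666667
after 180.16666666666666 187.33333333333334 228.93882646691634 84.30555555555556
```

View pics/s6b.png

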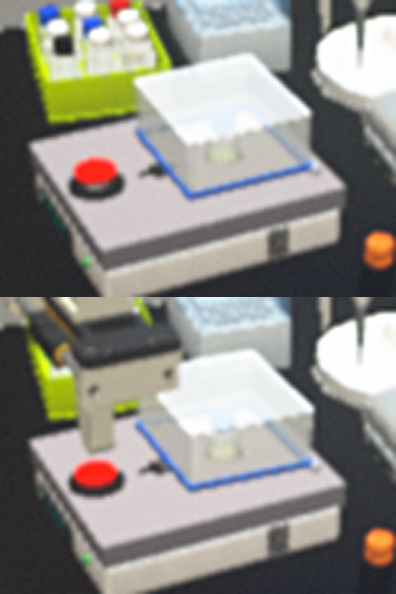

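Before/after comparison: the key has stayed about 5 mm down, with its red bottom edge at row 187.3 instead of 186.0. The cover is ajar by only about 5 mm and has stopped, so it looks half-released. I'll press once more, gently and a little deeper, staying short of the hard stop at a TCP height of about 0.0873.

>>> {"fn": "jog_arm", "kwargs": {
  "series": [
    {"offset":[0,0,0.007],"rotation":[0,0,0],"claw":0},
    {"offset":[0,0,0.007],"rotation":[0,0,0],"claw":0},
    {"offset":[0,0,0.003],"rotation":[0,0,0],"claw":0},
    {"offset":[0,0,0],"rotation":[0,0,0],"claw":0},
    {"offset":[0,0,0],"rotation":[0,0,0],"claw":0}
  ]
}}

```text
t: 9.15
ee_pos: [0.4419, 0.0149, 0.0899]
tool_rot: [0.693, 0.721, 0.0, 0.0]
ft_force: [-0.2, -0.1, -0.6]
width: 0.0005
```

>>> {"fn": "jog_arm", "kwargs": {
  "series": [
    {"offset":[0,0,0.0004],"rotation":[0,0,0],"claw":0},
    {"offset":[0,0,0.0004],"rotation":[0,0,0],"claw":0},
    {"offset":[0,0,0],"rotation":[0,0,0],"claw":0},
    {"offset":[0,0,0],"rotation":[0,0,0],"claw":0},
    {"offset":[0,0,0],"rotation":[0,0,0],"claw":0}
  ]
}}

```text
t: 9.78
ee_pos: [0.4418, 0.015, 0.0891]
tool_rot: [0.693, 0.721, 0.0, 0.0]
ft_force: [-0.3, 0.1, -0.8]
width: 0.0003
```

>>> {"fn": "jog_arm", "kwargs": {
  "series": [
    {"offset":[0,0,0.0004],"rotation":[0,0,0],"claw":0},
    {"offset":[0,0,0.0004],"rotation":[0,0,0],"claw":0},
    {"offset":[0,0,0],"rotation":[0,0,0],"claw":0},
    {"offset":[0,0,0],"rotation":[0,0,0],"claw":0},
    {"offset":[0,0,0],"rotation":[0,0,0],"claw":0}
  ]
}}

```text
t: 10.4
ee_pos: [0.4418, 0.015, 0.0887]
tool_rot: [0.693, 0.721, 0.0, 0.0]
ft_force: [-2.2, -0.1, 6.2]
width: 0.0007
```

```bash
python3 snap.py side s7.png 170 330 90 230 4
```

```text
10.4 [0.44182504 0.01497358 0.08870441] [-2.23779598 -0.08009985  6.1918117 ] 0.0006908625191307184
```

View pics/s7.png

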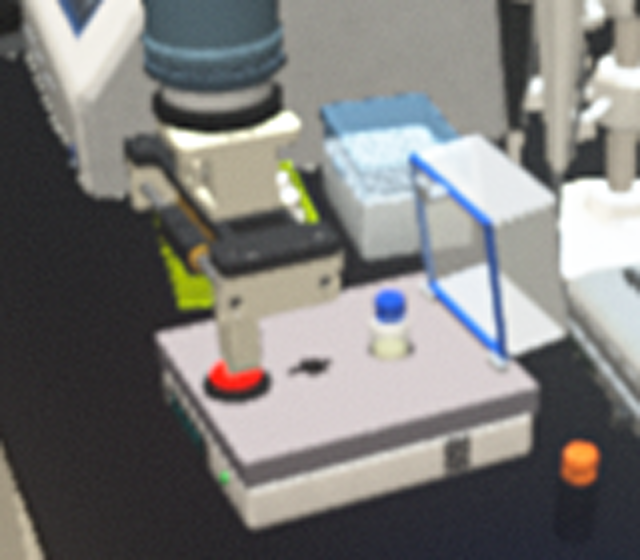

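The cover is now fully open (rim at (415,160)–(500,350), behind the hinge) and the blue-capped vial is exposed at (390,320). I'll rise off the key, open the fingers and check that it springs back.

>>> {"fn": "jog_arm", "kwargs": {
  "series": [
    {"offset":[0,0,-0.003],"rotation":[0,0,0],"claw":0},
    {"offset":[0,0,-0.01],"rotation":[0,0,0],"claw":0},
    {"offset":[0,0,-0.02],"rotation":[0,0,0],"claw":0.06},
    {"offset":[0,0,-0.02],"rotation":[0,0,0],"claw":0.06},
    {"offset":[0,0,-0.018],"rotation":[0,0,0],"claw":0.06}
  ]
}}

```text
t: 11.08
ee_pos: [0.4418, 0.0149, 0.1603]
tool_rot: [0.693, 0.721, 0.0, 0.0]
ft_force: [0.4, 0.2, -0.4]
width: 0.026
```

```bash
python3 snap.py side s8.png 170 330 90 230 4; python3 snap.py top t8.png 150 260 155 275 5
python3 - <<'E'
from h import *
print(proj("side",[[.5474,.0195,.101],[.5474,.0195,.06]]),proj("top",[[.5474,.0195,.101]]))
E
```

```text
11.075 [0.44184401 0.01494932 0.16029242] [ 0.39006713  0.1753269  -0.44153631] 0.02598041623848054
11.125 [0.44314352 0.01471498 0.16235502] [0.45723272 0.20947023 0.52310918] 0.029823750197458882
[[268.29232964 162.75337781]
 [268.61240931 176.46229525]] [[195.16678939 195.73069182]]
```

View pics/s8.png

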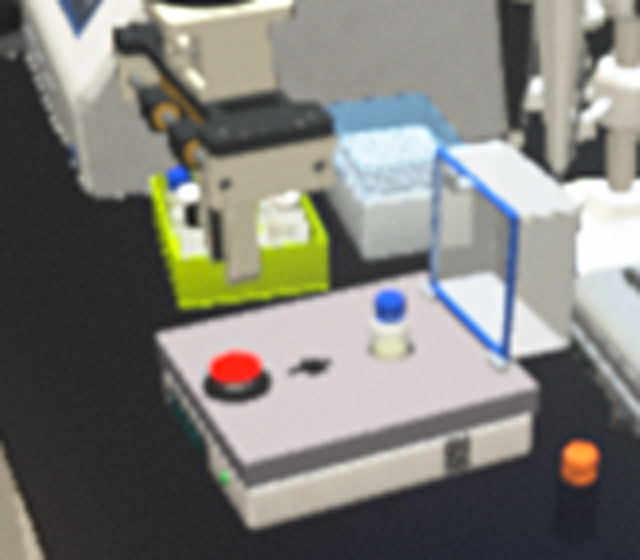

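View pics/t8.png

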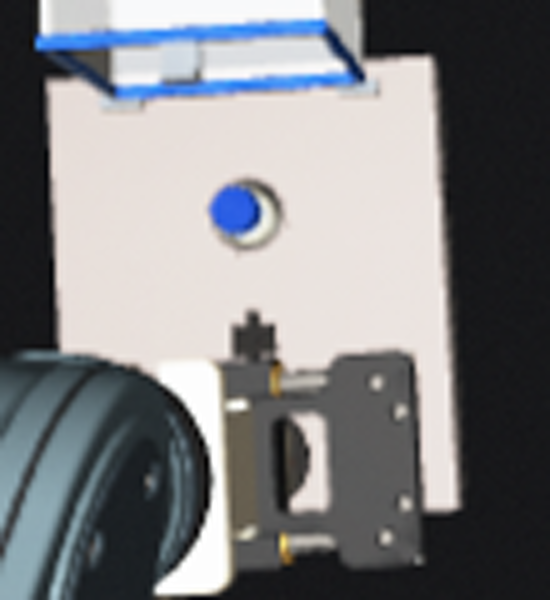

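The key is back up (red disc at (236,368)), the cover stands fully open, and the blue cap is at top crop (235,210) and side crop (389,297). I'll fit the vial's position from both views.

Run:
```python
from h import *
from plant import sensors
a=back("top",[[150+235.5/5-.5,155+210.5/5-.5]],.101)[0]; b=back("side",[[170+389.5/4-.5,90+297.5/4-.5]],.101)[0]
print(a,b)
s=sensors.sense(); m=R.from_quat(s["tool_rot"]).as_matrix(); v=np.array([.546,.0180,.16]); print(s["ee_pos"],m.T@(v-s["ee_pos"]))
```

```text
[0.54550271 0.01651944 0.101     ] [0.54183754 0.01543793 0.101     ]
[0.44313291 0.01468802 0.16120663] [-0.00072719  0.10291219  0.00161716]
```

>>> {"fn": "jog_arm", "kwargs": {
  "series": [
    {"offset":[-0.0014,0.035,0],"rotation":[0,0,0],"claw":0.06},
    {"offset":[0,0.035,0],"rotation":[0,0,0],"claw":0.06},
    {"offset":[0,0.033,0],"rotation":[0,0,0],"claw":0.06},
    {"offset":[0,0,0.015],"rotation":[0,0,0],"claw":0.06},
    {"offset":[0,0,0],"rotation":[0,0,0],"claw":0.06}
  ]
}}

```text
t: 11.8
ee_pos: [0.5423, 0.018, 0.1418]
tool_rot: [0.693, 0.721, -0.002, -0.002]
ft_force: [0.5, 0.6, 0.5]
width: 0.0602
```

```bash
python3 snap.py side s9.png 200 340 90 220 4; python3 snap.py top t9.png 150 260 155 275 5
```

```text
11.8 [0.54233917 0.01795156 0.1418204 ] [0.51367919 0.55274572 0.54632338] 0.06024629369028021
11.85 [0.54266898 0.01786515 0.1426872 ] [ 0.95469408  0.5404832  -0.51442956] 0.059727023306647364
```

View pics/s9.png

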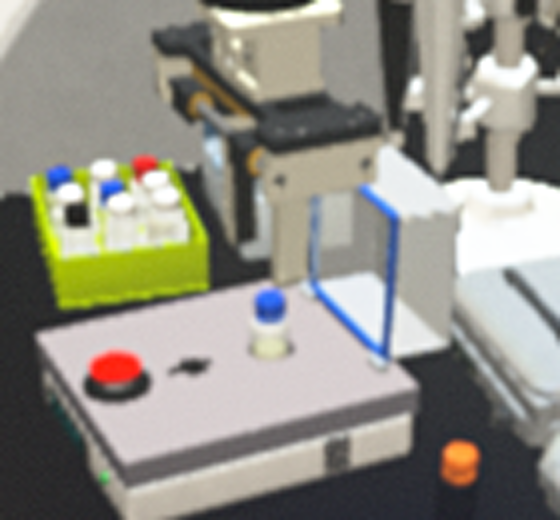

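View pics/t9.png

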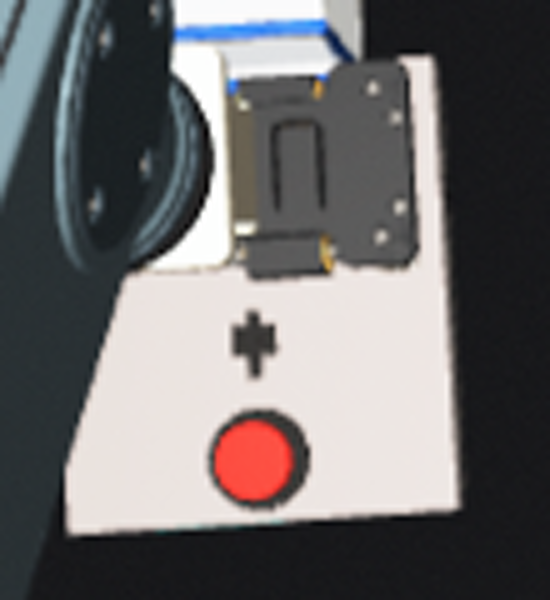

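The jaws straddle the vial with the near finger in front of it, and the gripper body stays clear of the blue rim. I'll descend.

>>> {"fn": "jog_arm", "kwargs": {
  "series": [
    {"offset":[0,0,0.015],"rotation":[0,0,0],"claw":0.06},
    {"offset":[0,0,0.015],"rotation":[0,0,0],"claw":0.06},
    {"offset":[0,0,0.012],"rotation":[0,0,0],"claw":0.06},
    {"offset":[0,0,0.009],"rotation":[0,0,0],"claw":0.06},
    {"offset":[0,0,0],"rotation":[0,0,0],"claw":0.06}
  ]
}}

```text
t: 12.52
ee_pos: [0.5442, 0.0177, 0.0923]
tool_rot: [0.693, 0.721, -0.001, -0.001]
ft_force: [0.4, 0.5, -0.1]
width: 0.0601
```

```bash
python3 snap.py side s10.png 200 340 90 220 4
```

```text
12.525 [0.54422176 0.01765974 0.09228809] [ 0.3787998   0.51227261 -0.09899368] 0.06009876211343113
```

View pics/s10.png

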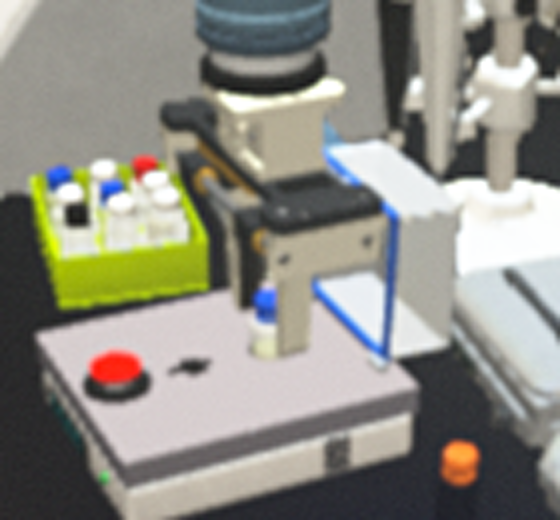

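>>> {"fn": "jog_arm", "kwargs": {
  "series": [
    {"offset":[0,0,0.0012],"rotation":[0,0,0],"claw":0.04},
    {"offset":[0,0,0],"rotation":[0,0,0],"claw":0.032},
    {"offset":[0,0,0],"rotation":[0,0,0],"claw":0.02},
    {"offset":[0,0,0],"rotation":[0,0,0],"claw":0.015},
    {"offset":[0,0,0],"rotation":[0,0,0],"claw":0.015}
  ],
  "grip_force": 10
}}

```text
t: 13.2
ee_pos: [0.545, 0.0179, 0.0923]
tool_rot: [0.693, 0.721, 0.0, 0.0]
ft_force: [1.1, 1.3, 0.6]
width: 0.0255
```

```bash
python3 snap.py side s11.png 200 340 90 220 4
```

```text
13.2 [0.54500744 0.01786456 0.0923081 ] [1.09886332 1.32471273 0.61989911] 0.02545515451624938
```

View pics/s11.png

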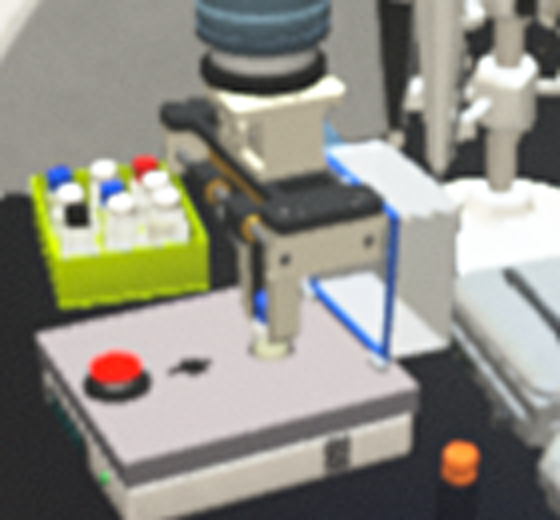

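The fingers have stopped on the vial at 25.5 mm and look centred on it. I'll lift slowly, straight up.

>>> {"fn": "jog_arm", "kwargs": {
  "series": [
    {"offset":[0,0,-0.005],"rotation":[0,0,0],"claw":0.015},
    {"offset":[0,0,-0.01],"rotation":[0,0,0],"claw":0.015},
    {"offset":[0,0,-0.015],"rotation":[0,0,0],"claw":0.015},
    {"offset":[0,0,-0.02],"rotation":[0,0,0],"claw":0.015},
    {"offset":[0,0,-0.02],"rotation":[0,0,0],"claw":0.015}
  ]
}}

```text
t: 13.88
ee_pos: [0.5449, 0.0174, 0.1638]
tool_rot: [0.693, 0.721, 0.0, 0.0]
ft_force: [-1.4, 0.6, -1.0]
width: 0.0259
```

```bash
python3 snap.py side s12.png 200 340 70 210 4
python3 - <<'E'
from h import *
from plant import sensors
s=sensors.sense(); m=R.from_quat(s["tool_rot"]).as_matrix(); ct=np.array([.51344,-.28087]); a=-.1737
for p in(-.03,-.02): t=ct+p*np.array([np.cos(a),np.sin(a)]); print(t,m.T@(np.r_[t,.16]-s["ee_pos"]))
E
```

```text
13.875 [0.54490702 0.01739173 0.16375572] [-1.37174717  0.60073653 -0.96182497] 0.025881645506248774
[ 0.48389144 -0.27568516] [-0.29018872 -0.07407629  0.00657615]
[ 0.49374096 -0.27741344] [-0.2923027  -0.06430244  0.00663129]
```

View pics/s12.png

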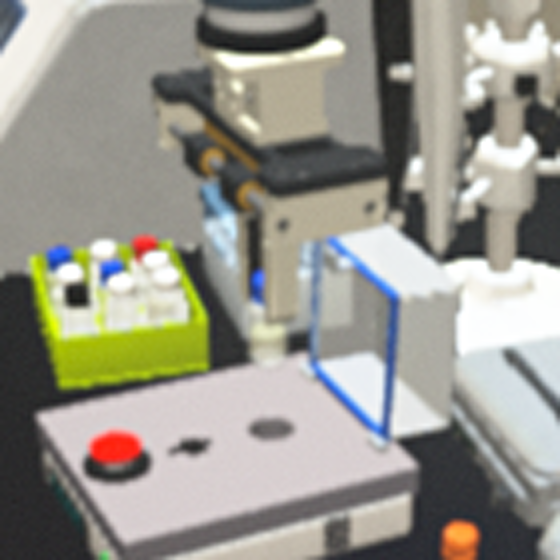

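The vial is out of the socket, held upright at (268,330), with the socket empty at (270,428). Now I'll carry it to the tray's free half.

>>> {"fn": "jog_arm", "kwargs": {
  "series": [
    {"offset":[-0.015,-0.01,0],"rotation":[0,0,0],"claw":0.015},
    {"offset":[-0.03,-0.01,0],"rotation":[0,0,0],"claw":0.015},
    {"offset":[-0.035,-0.01,0],"rotation":[0,0,0],"claw":0.015},
    {"offset":[-0.04,-0.01,0],"rotation":[0,0,0],"claw":0.015},
    {"offset":[-0.04,-0.01,0],"rotation":[0,0,0],"claw":0.015}
  ]
}}

```text
t: 14.55
ee_pos: [0.4992, -0.1458, 0.1612]
tool_rot: [0.693, 0.721, -0.0, -0.001]
ft_force: [1.4, -0.8, -0.8]
width: 0.0256
```

>>> {"fn": "jog_arm", "kwargs": {
  "series": [
    {"offset":[-0.04,-0.01,0],"rotation":[0,0,0],"claw":0.015},
    {"offset":[-0.04,-0.01,0],"rotation":[0,0,0],"claw":0.015},
    {"offset":[-0.03,-0.004,0],"rotation":[0,0,0],"claw":0.015},
    {"offset":[-0.02,0,0],"rotation":[0,0,0],"claw":0.015},
    {"offset":[0,0,0],"rotation":[0,0,0],"claw":0.015}
  ]
}}

```text
t: 15.18
ee_pos: [0.4816, -0.2761, 0.1614]
tool_rot: [0.694, 0.72, -0.0, -0.0]
ft_force: [-0.4, -0.4, 0.3]
width: 0.0253
```

```bash
python3 snap.py side s13.png 220 380 130 290 4
python3 - <<'E'
from h import *
from plant import sensors
s=sensors.sense(); m=R.from_quat(s["tool_rot"]).as_matrix();print(s["ee_pos"], m.T@([.4839,-.2757,.06]-s["ee_pos"]))
E
```

```text
15.175 [ 0.48155256 -0.27614157  0.16143422] [-0.35510522 -0.36792403  0.32913039] 0.02534099446564348
[ 0.48167629 -0.2749639   0.16149736] [-0.00094352  0.00228201  0.10149435]
```

View pics/s13.png

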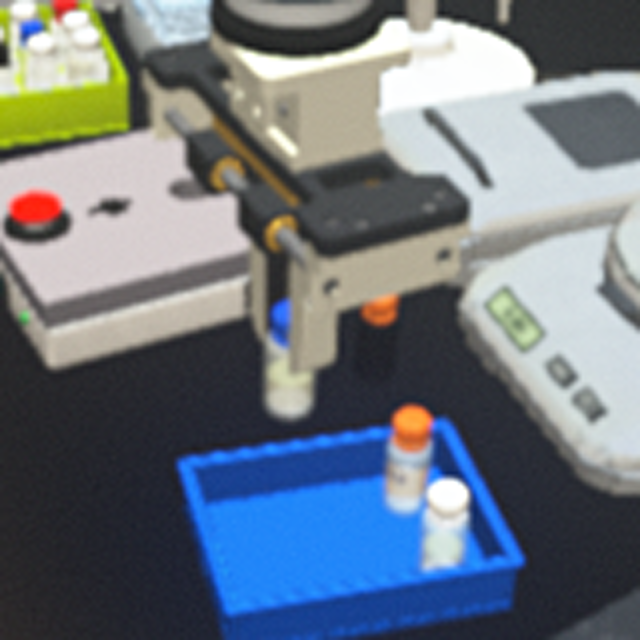

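The vial is upright over the free half of the tray, with the two standing vials clear at (410,460) and (445,525). I'll lower it.

>>> {"fn": "jog_arm", "kwargs": {
  "series": [
    {"offset":[-0.001,0.002,0.02],"rotation":[0,0,0],"claw":0.015},
    {"offset":[0,0,0.025],"rotation":[0,0,0],"claw":0.015},
    {"offset":[0,0,0.025],"rotation":[0,0,0],"claw":0.015},
    {"offset":[0,0,0.02],"rotation":[0,0,0],"claw":0.015},
    {"offset":[0,0,0],"rotation":[0,0,0],"claw":0.015}
  ]
}}

```text
t: 15.85
ee_pos: [0.4833, -0.2736, 0.0706]
tool_rot: [0.693, 0.721, 0.0, -0.002]
ft_force: [-0.5, 0.0, -0.3]
width: 0.0255
```

```bash
python3 snap.py side s14.png 220 380 150 300 4
```

```text
15.85 [ 0.48331067 -0.27357808  0.07057131] [-0.5144182   0.01544404 -0.26997366] 0.025541059362576064
```

View pics/s14.png

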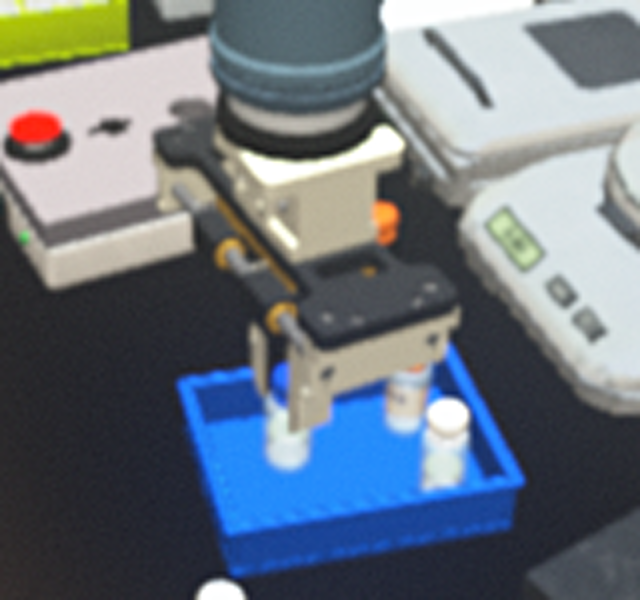

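>>> {"fn": "jog_arm", "kwargs": {
  "series": [
    {"offset":[0,0,0.004],"rotation":[0,0,0],"claw":0.015},
    {"offset":[0,0,0.004],"rotation":[0,0,0],"claw":0.015},
    {"offset":[0,0,0.003],"rotation":[0,0,0],"claw":0.015},
    {"offset":[0,0,0],"rotation":[0,0,0],"claw":0.015},
    {"offset":[0,0,0],"rotation":[0,0,0],"claw":0.015}
  ]
}}

```text
t: 16.52
ee_pos: [0.4843, -0.2761, 0.0611]
tool_rot: [0.693, 0.721, 0.0, 0.0]
ft_force: [-0.7, 0.0, -0.8]
width: 0.0252
```

>>> {"fn": "jog_arm", "kwargs": {
  "series": [
    {"offset":[0,0,0.0005],"rotation":[0,0,0],"claw":0.015},
    {"offset":[0,0,0.0005],"rotation":[0,0,0],"claw":0.015},
    {"offset":[0,0,0],"rotation":[0,0,0],"claw":0.015},
    {"offset":[0,0,0],"rotation":[0,0,0],"claw":0.015},
    {"offset":[0,0,0],"rotation":[0,0,0],"claw":0.015}
  ]
}}

```text
t: 17.15
ee_pos: [0.4843, -0.276, 0.0601]
tool_rot: [0.693, 0.721, -0.0, 0.0]
ft_force: [-0.0, -0.2, -0.2]
width: 0.0257
```

>>> {"fn": "jog_arm", "kwargs": {
  "series": [
    {"offset":[0,0,0.001],"rotation":[0,0,0],"claw":0.015},
    {"offset":[0,0,0.001],"rotation":[0,0,0],"claw":0.015},
    {"offset":[0,0,0],"rotation":[0,0,0],"claw":0.015},
    {"offset":[0,0,0],"rotation":[0,0,0],"claw":0.015},
    {"offset":[0,0,0],"rotation":[0,0,0],"claw":0.015}
  ]
}}

```text
t: 17.77
ee_pos: [0.4843, -0.276, 0.0581]
tool_rot: [0.693, 0.721, -0.0, 0.0]
ft_force: [0.8, 0.6, 0.8]
width: 0.0258
```

>>> {"fn": "jog_arm", "kwargs": {
  "series": [
    {"offset":[0,0,0.0005],"rotation":[0,0,0],"claw":0.015},
    {"offset":[0,0,0.0005],"rotation":[0,0,0],"claw":0.015},
    {"offset":[0,0,0],"rotation":[0,0,0],"claw":0.015},
    {"offset":[0,0,0],"rotation":[0,0,0],"claw":0.015},
    {"offset":[0,0,0],"rotation":[0,0,0],"claw":0.015}
  ]
}}

```text
t: 18.4
ee_pos: [0.4842, -0.276, 0.0571]
tool_rot: [0.693, 0.721, -0.0, 0.0]
ft_force: [-0.2, -0.4, -0.5]
width: 0.0255
```

>>> {"fn": "jog_arm", "kwargs": {
  "series": [
    {"offset":[0,0,0.0005],"rotation":[0,0,0],"claw":0.015},
    {"offset":[0,0,0.0005],"rotation":[0,0,0],"claw":0.015},
    {"offset":[0,0,0],"rotation":[0,0,0],"claw":0.015},
    {"offset":[0,0,0],"rotation":[0,0,0],"claw":0.015},
    {"offset":[0,0,0],"rotation":[0,0,0],"claw":0.015}
  ]
}}

```text
t: 19.02
ee_pos: [0.4843, -0.2761, 0.0562]
tool_rot: [0.693, 0.721, 0.0, 0.0]
ft_force: [0.3, 0.3, 2.3]
width: 0.0255
```

```bash
python3 snap.py side s15.png 250 350 190 290 6
```

```text
19.025 [ 0.48431999 -0.27605677  0.05622567] [0.2946564  0.29276102 2.26385822] 0.02550271306696285
```

View pics/s15.png

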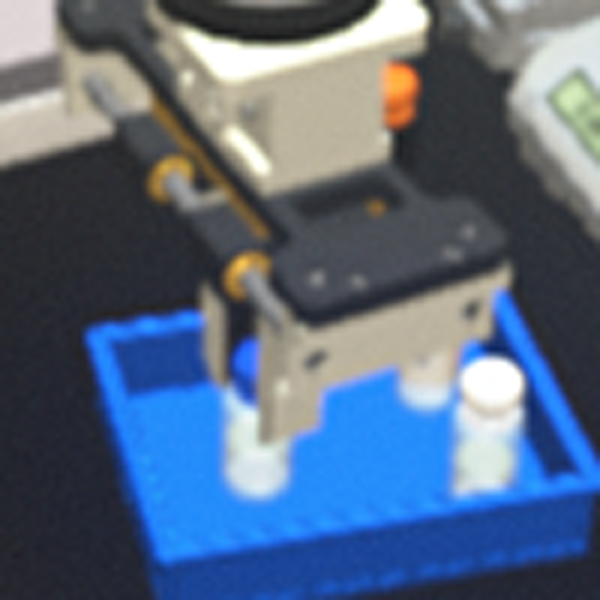

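The vial's foot at (258,485) is on the tray floor, with 2.3 N felt at the expected height of 0.056. I'll open gently.

>>> {"fn": "jog_arm", "kwargs": {
  "series": [
    {"offset":[0,0,0],"rotation":[0,0,0],"claw":0.027},
    {"offset":[0,0,0],"rotation":[0,0,0],"claw":0.03},
    {"offset":[0,0,0],"rotation":[0,0,0],"claw":0.036},
    {"offset":[0,0,0],"rotation":[0,0,0],"claw":0.046},
    {"offset":[0,0,0],"rotation":[0,0,0],"claw":0.05}
  ],
  "grip_force": 5
}}

```text
t: 19.7
ee_pos: [0.4842, -0.276, 0.056]
tool_rot: [0.693, 0.721, -0.0, -0.0]
ft_force: [-0.1, -0.3, -0.2]
width: 0.049
```

```bash
python3 snap.py side s16.png 250 350 190 290 6
```

```text
19.7 [ 0.48420436 -0.2760145   0.0560026 ] [-0.07588629 -0.29738839 -0.21443226] 0.049021238865134424
```

View pics/s16.png

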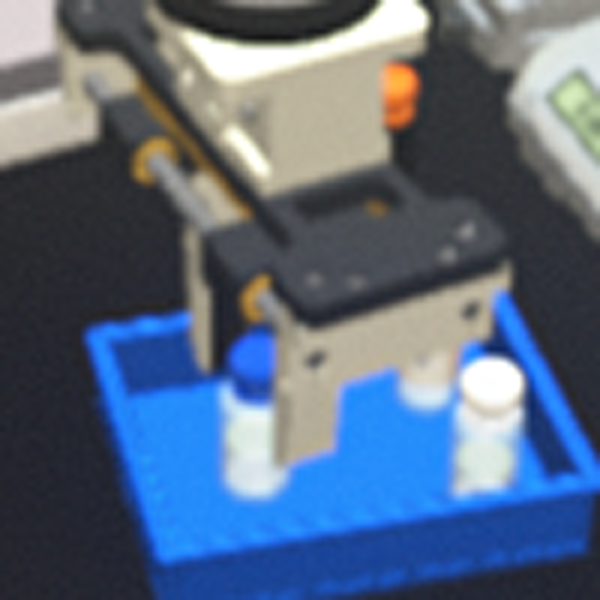

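The fingers are open and the vial stands upright at (255,420). I'll withdraw straight up.

>>> {"fn": "jog_arm", "kwargs": {
  "series": [
    {"offset":[0,0,-0.01],"rotation":[0,0,0],"claw":0.05},
    {"offset":[0,0,-0.02],"rotation":[0,0,0],"claw":0.05},
    {"offset":[0,0,-0.03],"rotation":[0,0,0],"claw":0.05},
    {"offset":[0,0,-0.03],"rotation":[0,0,0],"claw":0.05},
    {"offset":[0,0,-0.03],"rotation":[0,0,0],"claw":0.05}
  ]
}}

```text
t: 20.38
ee_pos: [0.4843, -0.276, 0.1779]
tool_rot: [0.693, 0.721, 0.0, 0.0]
ft_force: [0.0, -0.2, -0.5]
width: 0.05
```

>>> {"fn": "jog_arm", "kwargs": {
  "series": [
    {"offset":[0,-0.03,0],"rotation":[0,0,0],"claw":0.05},
    {"offset":[0,-0.03,0],"rotation":[0,0,0],"claw":0.05},
    {"offset":[0,-0.02,0],"rotation":[0,0,0],"claw":0.05},
    {"offset":[0,0,0],"rotation":[0,0,0],"claw":0.05},
    {"offset":[0,0,0],"rotation":[0,0,0],"claw":0.05}
  ]
}}

```text
t: 21.0
ee_pos: [0.4049, -0.2795, 0.1764]
tool_rot: [0.693, 0.721, 0.0, 0.001]
ft_force: [0.8, 0.2, -0.3]
width: 0.0502
```

```bash
python3 snap.py side s17.png 190 370 110 300 3; python3 snap.py top t17.png 150 400 140 280 3
```

```text
21.0 [ 0.40492155 -0.27951513  0.17640697] [ 0.81916516  0.16432839 -0.33340438] 0.05022912951429691
21.05 [ 0.40503126 -0.27944315  0.17626733] [-0.8155088  -1.23230027 -0.02712013] 0.049781632966571544
```

View pics/s17.png

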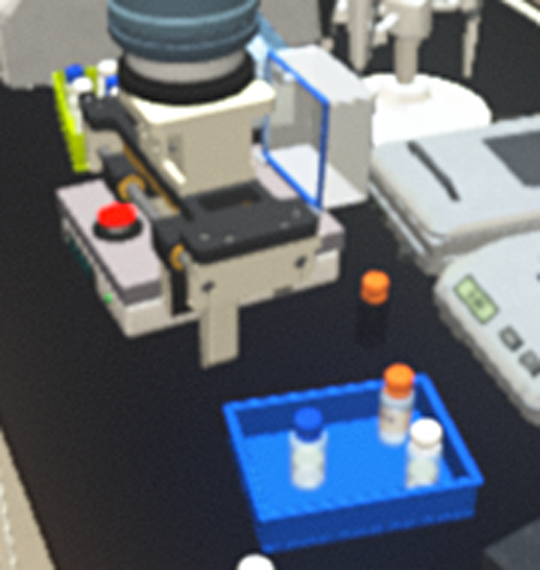

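View pics/t17.png

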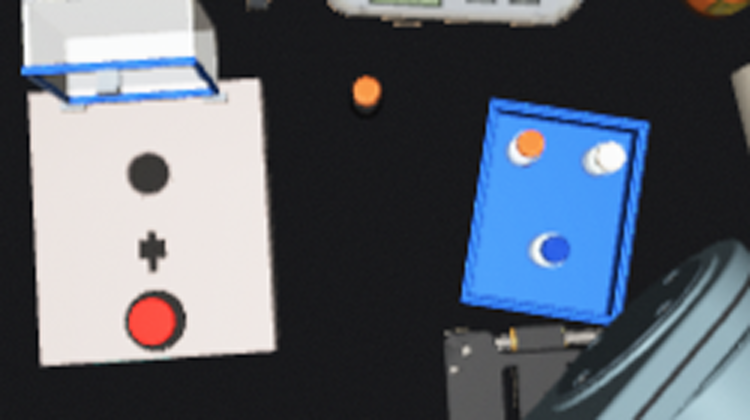

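The last views show the blue vial upright in the tray's free half (side (308,450), top (552,249)). The orange and white vials are still standing, the cover is open, the key is up and the arm is clear. I'm handing in.

```bash
python3 -c "
from plant import arm
print(arm.sign_off())"
```

```text
the job is handed in; nothing more can be done
None
```

The blue-capped vial is out of the reader and standing upright in the free half of the blue tray. I handed the job in at about 21 s, and sign-off gave no verdict.

- **Release key:** It took two presses. On the first, about 6 N at the last reading before it gave, the latch let go but the cover stopped slightly ajar and the key stayed down about 5 mm. A second gentle press, also about 6 N, let the cover swing fully open on its own. The key had sprung back up in the next picture. The force is only reported at the end of each move, so brief peaks between readings were not seen.
- **Vial:** I gripped it at 10 N and lifted it straight out. I lowered it until it touched the tray floor at the expected height (2.3 N), let go and withdrew upwards.
- **Last checks:** Both cameras show the blue-capped vial upright in the free part of the tray, the white- and orange-capped vials still standing, the cover open, the key up and the gripper clear of everything.
- **Disagreements:**
  - The cameras and the reader model put the vial up to about 5 mm apart, so I aimed between them.
  - The tray rim measured 3–4 mm larger at the corners than the stated size.
  - The grip read 25.5 mm on a 27 mm vial.

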